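Unlock the calibration-ball dish and lift it out level

TASK

The dish with the loose calibration ball is locked in its bayonet base by an upright pin. Pull the pin up and stand it fully home in the empty bore beside it, then turn the dish a quarter turn, either way, to free it, and lift it a good hand's breadth (about 10 cm) clear of the base, with the ball lying in the middle of the dish all the while. Finish holding the dish up there, level and still, for the fitter to take; leave the other things on the worktop alone.

Things in the scene. Friction and masses are not known exactly. Their poses are not given: they have to be found in the camera images.
- base: Dark steel bayonet base fixed to the worktop: foot plate 92 x 162 x 10 mm with a round socket (84 mm across) and beside it an oblong block (36 x 64 mm) with two upright bores; socket and block are 32 mm high. Origin on the worktop under the socket's centre, z up, +y from the socket towards the block: bores at y = 56 mm (lock bore, holds the pin at the start) and 92 mm (park bore, empty).
- socket_mouth (a point): Centre of the socket's top face, 32 mm above the worktop; axes are the base's. The mouth is a 42 mm round hole with two key slots, 26 mm wide, that reach out to 31 mm from the centre along +x and -x; the rim between them is 8 mm thick and hooks over the dish's lugs.
- park_bore (a point): Centre of the mouth of the empty park bore in the block, 32 mm above the worktop; axes are the base's. Bore 12 mm wide with a 2 mm chamfer, 22 mm deep; the pin is fully home when its collar rests on the block.
- dish: Aluminium dish, 0.2 to 0.4 kg, locked in the base. Origin on its axis at the flange's underside, 32 mm above the worktop while seated; z up. Flange 72 mm across, 6 mm thick; drum 52 mm across, rim 34 mm above the origin. A fork, 6 mm thick and 27 mm wide with a 13 mm gap, reaches out along +y to 66 mm and embraces the pin. Locked, its axes are the base's.
- dish_grip (a point): On the dish's axis, 20 mm above its origin, level with the middle of two flat serrated cheeks on the drum's sides along the dish's +x and -x: 56 mm apart outside, 26 mm wide, from 7 to 34 mm above the origin. The place to grip, fingertips above the flange (6 mm above the origin).
- dish_lugs (a point): On the dish's axis, 15 mm below its origin: spigot 38 mm across, 20 mm long below the flange, with two lugs 12 mm wide reaching 28 mm out along the dish's +y and -y. They rise through the key slots only when the dish is turned a quarter turn either way (within about 14 degrees); no stops, 1 to 2 mm of play, turns with little effort once the pin is out.
- dish_middle (a point): Point on the dish's axis, 39 mm above its origin, where the ball's centre is when it lies in the middle. The hollow is 46 mm across: flat for 8 mm in the middle, then a bowl of 60 mm radius.
- pin: Loose steel lock pin, 61 mm long, 0.08 kg, upright. Origin at its tip (lower end), z up along the pin. Shank 10 mm thick, 21 mm long, tip tapered; collar 18 mm across, 4 mm thick; knurled grip 16 mm across, 36 mm long, above it. At the start the collar rests on the fork, 38 mm above the worktop, and the shank reaches through the fork 15 mm into the lock bore.
- pin_head (a point): On the pin's axis, in the middle of its grip, 45 mm above its tip.
- ball_center (a point): Centre of the loose polished steel ball, 22 mm across, 44 g, that lies in the dish and rolls easily.
- gauge_step: Bystander: steel step block 20 x 80 x 25 mm, right of the base. Origin under its middle.
- coupling: Bystander: brass hose coupling 19 x 46 x 17 mm, near left of the base. Origin under its middle.
- lens: Bystander: black lens barrel with two bright rings, lying, 49 x 75 x 49 mm, right of the base. Origin under its middle.

How it is judged:
By the outcome, as a careful person would: the job done as asked, in the order asked, and still so for the second after the job is handed in, while the arm keeps its last pose, push and grip.
It also fails if it takes over 58 s, if anything falls off the work surface, if the arm or the gripper's body presses on something with over 40 N, if the wrist force passes 120 N, or if a joint passes its speed limit or range.

ROBOT

A 6-joint arm with a two-finger parallel gripper is mounted at the origin on the work surface; the furniture and walls round the work are solid. World frame = base frame: x ahead of the robot, y to its left, z up, the work surface at z = 0. Lengths are in m, angles in rad, forces in N, time in s.
With the tool pointing down it reaches from about 0.3 to 0.775 m from the base axis. Payload 14.6 kg.
Tool frame: the origin (TCP) lies at the very end of the fingers, on their centre line; the grasp point (between the pads) lies 19 mm behind it (bot.pinch_z is the z of the grasp point in the tool frame, in m); z points along the fingers, y is the line along which they close (so a half turn about z gives the same grasp; the last joint's range is limited). The gripper opens to 94 mm and grips with 3 to 60 N. Pads are 16 mm wide; open, the fingers measure 119 mm over their backs; the gripper's body (75 mm by 177 mm) begins 78 mm behind the grasp point.
Start: joints at [1.263, 0.3, 1.521, -0, 1.321, -0.067], TCP at [0.131, 0.534, 0.205] pointing down, gripper open.
Joint ranges: [-3.03, 3.03], [-0.79, 2.21], [0.23, 2.52], [-1.04, 4.18], [0, 3.07], [-2.55, 2.55]. Speed limits (rad/s): [2.22, 2.22, 2.57, 3.14, 3.14, 3.14].

INTERFACE

Orientations are given as a unit quaternion [w, x, y, z].
In Python, from cell import bot gives the robot as it stands.
- The arm moves only by the tool servo_tool, never from a script. Its argument "targets" is text: rows parted by semicolons, each of 5 numbers parted by spaces: the closure, from -1 (fully open) to 1 (shut), then the shift along the tool's x, y, z in cm, then the turn about the tool's z in rad. A call has 1 to 12 rows; each row is the pose to reach, as a shift and turn from the pose commanded when the call began, along the tool's axes at that moment; what a row does not reach only later rows make up. A row lasts 1/10 s, in which the tool goes at most 50 mm and 8.59 degrees, less where a joint would pass 70% of its speed; a pose out of reach is approached as far as the arm can. A call with a gripper value outside its range is refused whole. The fingers move at their own pace and stop on an object; the grip force is fixed at half the most. Time passes only in rows, so rows that repeat a pose let the fingers close. It gives the time, the measured TCP pose, the force, the opening and the grip force at its end, in the units of the state.
- bot.observe(): the state, without advancing time (a new reading comes with each control period).
- bot.get_image(name): name is "side" or "top"; returns (picture, depth): 400x640x3 uint8, blue, green, red; 400x640 float32, m along the optical axis (not along the pixel's ray), 0 where there is no reading.
- bot.get_calibration(name): a dict with "intrinsics" (3x3 intrinsics, pixels), "xyz" and "rotation" of the camera in the world. Camera axes: x right, y down, z forward; pixel columns grow to the right and rows downward; lengths in m; the calibration is good to about 2 mm. A picture is of the moment at which its call begins. get_calibration takes no time and is no camera call.
- bot.job_done(): hands the job in; it is judged then, once.
The state is a dict: "time": time; "joint_positions": joint angles; "dq": joint speeds; "joint_torque": joint torques, N m; "position": TCP position; "orientation": TCP orientation; "force": force on the tool from outside, world axes, zero at the start; "torque": the same for the moment, N m; "finger_gap": finger opening in m; "gripper_force": force on a finger pad.
Only numpy, scipy, OpenCV 4.12 (cv2) and the standard library are available. Lean on these libraries where they do the work, as an engineer would, in place of code of your own. Each camera call takes 0.05 s, during which the arm holds its last target. There are 200 camera calls.

## Working session

There is one attempt and no reset: what is moved stays moved. The work goes in short steps, Python scripts to look and compute and a tool call to move; the robot and the scene stay as the last step left them, time stands still between calls to the robot, and variables do not carry over. Pictures are saved under pics/ and viewed, at most 13 in all, crops included, and the job is handed in when it is done.

Besides the shell and the picture viewer there is one more tool, called by a JSON object that holds its "fn" and its "kwargs", one argument or row to a line. servo_tool: Moves the arm, as the interface text tells. Its arguments: {"type":"object","properties":{"targets":{"type":"string"}},"required":["targets"]}

```bash
ls; mkdir -p pics; python3 - <<'E'
from cell import bot
import cv2,numpy as np
for n in ("top","side"):
    im,d=bot.get_image(n); cv2.imwrite(f"pics/{n}0.png",im); np.save(f"pics/{n}0.npy",d)
    c=bot.get_calibration(n); print(n,{k:np.round(v,4).tolist() for k,v in c.items()})
s=bot.observe(); print(s["time"],s["position"],s["orientation"],s["finger_gap"],bot.pinch_z)
E
```

```text
pics
top {'intrinsics': [[455.6891, 0.0, 320.8213], [0.0, 455.6891, 205.8486], [0.0, 0.0, 1.0]], 'xyz': [0.2756, 0.1203, 1.157], 'rotation': [-0.0533, 0.7089, -0.7017, 0.0481]}
side {'intrinsics': [[407.3306, 0.0, 316.5313], [0.0, 407.3306, 197.7669], [0.0, 0.0, 1.0]], 'xyz': [0.4461, 0.8604, 0.6465], 'rotation': [-0.0066, 0.0218, 0.8952, -0.445]}
0.1 [0.13109424 0.53392449 0.20493808] [-9.17597616e-05  1.20101980e-01  9.92761435e-01 -4.89212951e-04] 0.09390790790627276 -0.0188
```

View pics/top0.png

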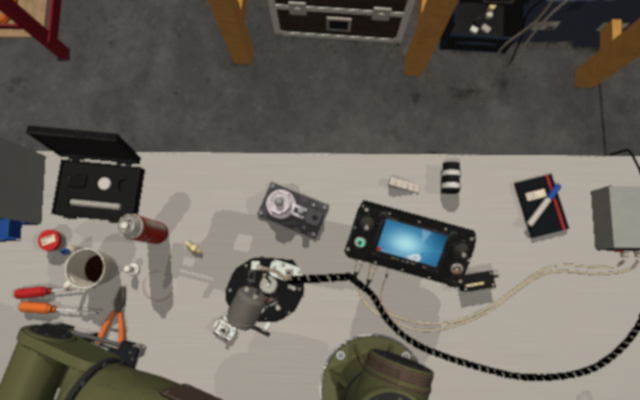

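View pics/side0.png

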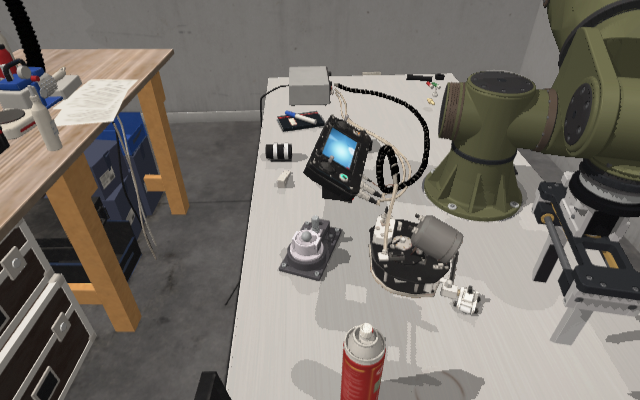

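The top view shows the base at about (292,208), with the dish at (282,203), the pin at about (311,212) and the block towards the right. The side view shows the dish at (307,240) and the pin behind it at about (318,226). Next I'll zoom in and measure.

```bash
cat > h.py <<'E'
import cv2,numpy as np
from scipy.spatial.transform import Rotation as R
from cell import bot
def cam(n):
    c=bot.get_calibration(n); q=np.array(c["rotation"]); 
    M=R.from_quat(np.r_[q[1:],q[0]]).as_matrix() if q.size==4 else q
    return np.array(c["intrinsics"]),np.array(c["xyz"]),M
def ray(n,u,v):
    K,t,M=cam(n); return t,M@np.linalg.inv(K)@np.array([u,v,1.])
def plane(n,u,v,z):
    t,d=ray(n,u,v); return t+d*(z-t[2])/d[2]
def proj(n,p):
    K,t,M=cam(n); q=K@(M.T@(np.asarray(p)-t)); return q[:2]/q[2]
def cloud(n,d):
    K,t,M=cam(n); v,u=np.indices(d.shape); P=np.stack([(u-K[0,2])/K[0,0]*d,(v-K[1,2])/K[1,1]*d,d],-1)
    return P@M.T+t
E
python3 - <<'E'
from h import *
t=cv2.imread("pics/top0.png"); s=cv2.imread("pics/side0.png")
a=cv2.resize(t[175:245,250:335],None,fx=9,fy=8,interpolation=cv2.INTER_CUBIC)
a=cv2.resize(t[175:245,250:340],(540,420),interpolation=cv2.INTER_CUBIC)
b=cv2.resize(s[210:285,270:350],(640,600),interpolation=cv2.INTER_CUBIC)
cv2.imwrite("pics/a.png",a); cv2.imwrite("pics/b.png",b)
C=cloud("top",np.load("pics/top0.npy"))
m=(C[...,2]>.02)
print("dish",plane("top",282,203,.06),"pin",plane("top",311,212,.09))
# height map around base in 4 cm cells, max z
for x in np.arange(.2,.64,.04):
    row=[]
    for y in np.arange(.5,-.1,-.04):
        k=(C[...,0]>=x)&(C[...,0]<x+.04)&(C[...,1]<=y)&(C[...,1]>y-.04)&(np.load("pics/top0.npy")>0)
        row.append(int(1000*C[...,2][k].max()) if k.any() else -1)
    print(round(x,2),row)
print(np.round(np.arange(.5,-.1,-.04),2))
E
```

```text
dish [0.44026238 0.22395174 0.06      ] pin [0.4149318  0.15210223 0.09      ]
0.2 [7, 8, 6, 60, 153, 159, 142, 67, 60, 6, 7, 48, 42, 12, 8]
0.24 [6, 7, 7, 60, 127, 143, 130, 201, 218, 220, 208, 146, 39, 38, 69]
0.28 [6, 13, 6, 8, 62, 76, 103, 84, 77, 7, 68, 72, 83, 84, 88]
0.32 [15, 21, 6, 5, 6, 6, 6, 6, 7, 6, 83, 94, 101, 105, 112]
0.36 [7, 7, 6, 7, 6, 6, 15, 17, 37, 36, 75, 142, 131, 126, 129]
0.4 [7, 7, 6, 6, 6, 39, 84, 81, 83, 37, 6, 133, 137, 130, 129]
0.44 [8, 6, 6, 6, 6, 42, 86, 69, 30, 19, 8, 107, 105, 6, 6]
0.48 [6, 5, 6, 6, 6, 14, 36, 34, 6, 7, 7, 7, 6, 28, 24]
0.52 [6, 7, 7, 5, 6, 7, 6, 7, 7, 7, 6, 6, 6, 6, 6]
0.56 [6, 6, 6, 7, 6, 4, 6, 5, 5, 6, 6, 4, 6, 7, 7]
0.6 [-1, -1, -1, -1, -1, -1, -1, -1, -1, -1, -1, -1, -1, -1, -1]
[ 0.5   0.46  0.42  0.38  0.34  0.3   0.26  0.22  0.18  0.14  0.1   0.06
  0.02 -0.02 -0.06]
```

View pics/a.png

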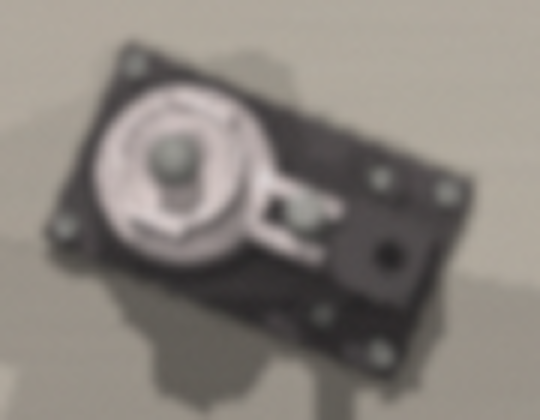

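View pics/b.png

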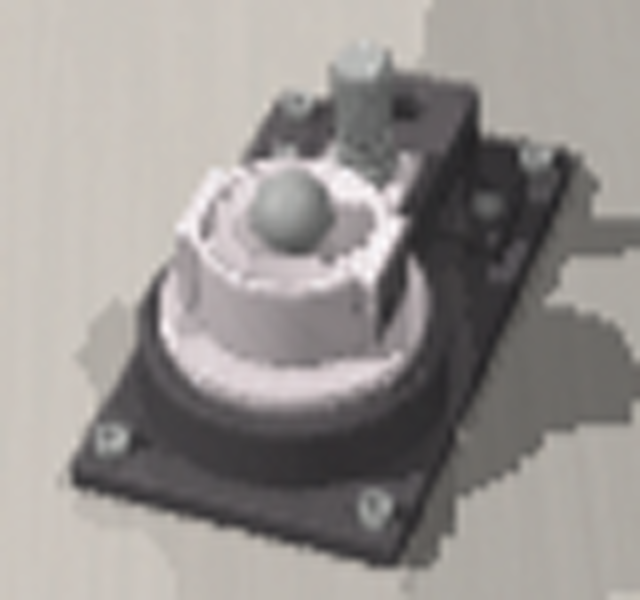

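In the top crop (6x) the flange centre is at about (183,172), the ball at (175,157), the pin top at (304,205) and the park bore at (390,255). In the side crop (8x) the pin top is at (364,57), the bore at (407,107) and the ball at (290,210).

```bash
python3 - <<'E'
from h import *
A=lambda x,y,z:plane("top",250+(x+.5)/6-.5,175+(y+.5)/6-.5,z)
B=lambda x,y,z:plane("side",270+(x+.5)/8-.5,210+(y+.5)/8-.5,z)
r=lambda p:np.round(p,4)
print("T flange",r(A(183,172,.038)),"ball",r(A(175,157,.071)),"pin",r(A(304,205,.084)),"bore",r(A(390,255,.032)))
print("S ball",r(B(290,210,.071)),"pin",r(B(364,55,.084)),"bore",r(B(407,107,.032)))
ca=[A(x,y,.010) for x,y in((130,40),(473,180),(395,382),(47,243))]
cb=[B(x,y,.010) for x,y in((73,478),(400,563),(578,150))]
for n,c in(("T",ca),("S",cb)): print(n,[r(p[:2]) for p in c])
d=(ca[1]-ca[0]+ca[2]-ca[3]); print("yaw y T",np.arctan2(d[1],d[0]), "S",np.arctan2(*(cb[2]-cb[1])[1::-1]))
# grey-level features: lit flange mask centroid top
im=cv2.imread("pics/top0.png")[175:245,250:340]; 
s=bot.observe(); q=s["orientation"]; print(r(R.from_quat(np.r_[q[1:],q[0]]).as_matrix()))
E
```

```text
T flange [0.4429 0.2308 0.038 ] ball [0.444  0.2309 0.071 ] pin [0.4233 0.178  0.084 ] bore [0.4099 0.1447 0.032 ]
S ball [0.4447 0.2312 0.071 ] pin [0.4233 0.1849 0.084 ] bore [0.4098 0.1465 0.032 ]
T [array([0.5039, 0.2576]), array([0.4448, 0.1104]), array([0.3589, 0.1424]), array([0.4162, 0.2904])]
S [array([0.504 , 0.2653]), array([0.4196, 0.2989]), array([0.3593, 0.143 ])]
yaw y T -1.9464607719545528 S -1.9399915712966271
[[-9.712e-01  2.385e-01 -3.000e-04]
 [ 2.385e-01  9.712e-01 -9.000e-04]
 [ 1.000e-04 -1.000e-03 -1.000e+00]]
```

{"fn": "servo_tool", "kwargs": {
  "targets": "-1 0 0 -2 0; -1 -3 -2.2 -3 0.14; -1 -6.5 -4.8 -3 0.28; -1 -10 -7.5 -3 0.42; -1 -13.5 -10.1 -3 0.56; -1 -17 -12.7 -3 0.7; -1 -20.5 -15.3 -3 0.84; -1 -24 -17.9 -3 0.98; -1 -27.5 -20.5 -3 1.12; -1 -31 -23.2 -3 1.26; -1 -34 -25.4 -3 1.4; -1 -36 -26.9 -3 1.54"
}}

```text
time: 1.3
position: [0.4177, 0.185, 0.2352]
orientation: [0.0, 0.78, 0.626, -0.0]
force: [-0.8, 0.2, 1.3]
finger_gap: 0.0942
gripper_force: 0.0
```

{"fn": "servo_tool", "kwargs": {
  "targets": "-1 0 0 0 0.08; -1 0 0 0 0.16; -1 0 0 0 0.16; -1 0 0 0 0.16"
}}

```text
time: 1.7
position: [0.4165, 0.1871, 0.2353]
orientation: [-0.0, 0.824, 0.566, -0.0]
force: [0.4, 0.5, 0.3]
finger_gap: 0.094
gripper_force: 0.0
```

```bash
cat >> h.py <<'E'
O=np.array([.4432,.2312]); YD=np.array([-.364,-.9314]); YD/=np.linalg.norm(YD); XD=np.array([YD[1],-YD[0]])
def st():
    s=bot.observe(); q=np.array(s["orientation"]); return s,R.from_quat(np.r_[q[1:],q[0]]).as_matrix()
def to(xy,z,yaw):
    "shift in tool axes (cm) and turn to reach xy,z with tool y at yaw"
    s,M=st(); d=np.r_[xy,z]-s["position"]; t=np.arctan2(M[1,1],M[0,1])-yaw
    t=(t+np.pi)%(2*np.pi)-np.pi
    print("t",round(s["time"],2),"p",np.round(s["position"],4),"shift",np.round(M.T@d*100,2),"turn",round(t,3),"F",np.round(s["force"],1),"gap",s["finger_gap"],"tilt",np.round(M[2],4),"j6",round(s["joint_positions"][5],2))
E
python3 - <<'E'
from h import *
to(O+.056*YD,.043,np.arctan2(*XD[::-1])-np.pi)
im,d=bot.get_image("side"); cv2.imwrite("pics/c.png",im)
E
```

```text
t 1.7 p [0.4165 0.1871 0.2353] shift [-0.52  0.88 19.23] turn 0.005 F [0.4 0.5 0.3] gap 0.09403789917199709 tilt [-2.e-04 -3.e-04 -1.e+00] j6 0.71
```

{"fn": "servo_tool", "kwargs": {
  "targets": "-1 -0.5 0.9 3 0; -1 -0.5 0.9 6.5 0; -1 -0.5 0.9 10 0; -1 -0.5 0.9 13.5 0; -1 -0.5 0.9 16 0; -1 -0.5 0.9 18 0; -1 -0.5 0.9 18.9 0; -1 -0.5 0.9 18.9 0; -1 -0.5 0.9 18.9 0"
}}

```text
time: 2.65
position: [0.4236, 0.1793, 0.0473]
orientation: [0.0, 0.825, 0.565, 0.0]
force: [-0.6, 0.5, -0.5]
finger_gap: 0.094
gripper_force: 0.0
```

```bash
python3 - <<'E'
from h import *
to(O+.056*YD,.046,np.arctan2(*XD[::-1])-np.pi)
im,d=bot.get_image("side"); cv2.imwrite("pics/c.png",cv2.resize(im[150:290,240:400],(640,560),interpolation=cv2.INTER_CUBIC))
E
```

```text
t 2.65 p [0.4236 0.1793 0.0473] shift [-0.06 -0.06  0.13] turn 0.003 F [-0.6  0.5 -0.5] gap 0.09398134808012511 tilt [ 6.e-04  7.e-04 -1.e+00] j6 0.69
```

View pics/c.png

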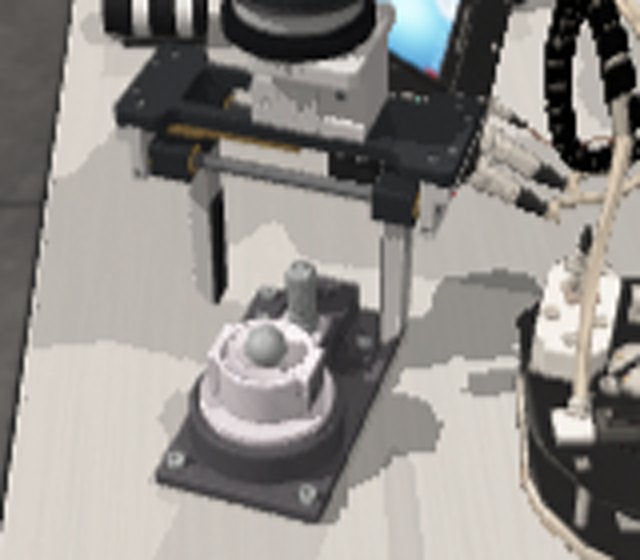

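The fingers straddle the pin, whose top is at crop (300,268), one on each side of it. I'll close and check for side force.

{"fn": "servo_tool", "kwargs": {
  "targets": "-0.3 0 0 0 0; 0.2 0 0 0 0; 0.5 0 0 0 0; 1 0 0 0 0; 1 0 0 0 0; 1 0 0 0 0; 1 0 0 0 0; 1 0 0 0 0; 1 0 0 0 0; 1 0 0 0 0"
}}

```text
time: 3.7
position: [0.4232, 0.1791, 0.0464]
orientation: [0.0, 0.825, 0.565, 0.0]
force: [1.3, -0.3, 1.6]
finger_gap: 0.0176
gripper_force: 0.8
```

{"fn": "servo_tool", "kwargs": {
  "targets": "1 0 0 0 0; 1 0 0 0 0; 1 0 0 0 0"
}}

```text
time: 4.0
position: [0.4232, 0.1791, 0.0464]
orientation: [0.0, 0.825, 0.565, 0.0]
force: [0.7, 0.4, -0.5]
finger_gap: 0.0155
gripper_force: 30.0
```

```bash
python3 - <<'E'
from h import *
to(O+.056*YD,.046,np.arctan2(*XD[::-1])-np.pi)
print(bot.observe()["gripper_force"],bot.observe()["torque"])
E
```

```text
t 4.0 p [0.4232 0.1791 0.0464] shift [-0.02 -0.03  0.04] turn 0.003 F [ 0.7  0.4 -0.5] gap 0.015520754567383445 tilt [-0.  0. -1.] j6 0.69
29.999940991401672 [-0.02073326  0.02834315 -0.02174627]
```

{"fn": "servo_tool", "kwargs": {
  "targets": "1 0 0 -0.3 0; 1 0 0 -0.8 0; 1 0 0 -1.4 0; 1 0 0 -2 0; 1 0 0 -2.6 0; 1 0 0 -3.2 0; 1 0 0 -3.6 0; 1 0 0 -3.6 0; 1 0 0 -3.6 0"
}}

```text
time: 4.9
position: [0.4232, 0.1791, 0.0824]
orientation: [0.0, 0.825, 0.565, 0.0]
force: [-0.8, -0.5, -1.1]
finger_gap: 0.0154
gripper_force: 30.0
```

{"fn": "servo_tool", "kwargs": {
  "targets": "1 -0.5 0 0 0; 1 -1.2 0 0 0; 1 -1.9 0 0 0; 1 -2.6 0 0 0; 1 -3.2 0 0 0; 1 -3.6 0 0 0; 1 -3.6 0 0 0; 1 -3.6 0 0 0; 1 -3.6 0 0 0"
}}

```text
time: 5.8
position: [0.4103, 0.1457, 0.0825]
orientation: [-0.0, 0.825, 0.565, 0.0]
force: [0.7, 0.0, -0.6]
finger_gap: 0.0152
gripper_force: 30.0
```

```bash
python3 - <<'E'
from h import *
to(O+.092*YD,.046-.007,np.arctan2(*XD[::-1])-np.pi)
print(bot.observe()["gripper_force"],bot.observe()["torque"])
im,d=bot.get_image("side"); cv2.imwrite("pics/d.png",cv2.resize(im[180:290,260:380],(600,550),interpolation=cv2.INTER_CUBIC))
E
```

```text
t 5.8 p [0.4103 0.1457 0.0825] shift [-0.04 -0.04  4.35] turn 0.003 F [ 0.7  0.  -0.6] gap 0.01522105901410089 tilt [ 1.e-04  0.e+00 -1.e+00] j6 0.63
29.99922126531601 [ 0.00020074  0.10393546 -0.01022561]
```

View pics/d.png

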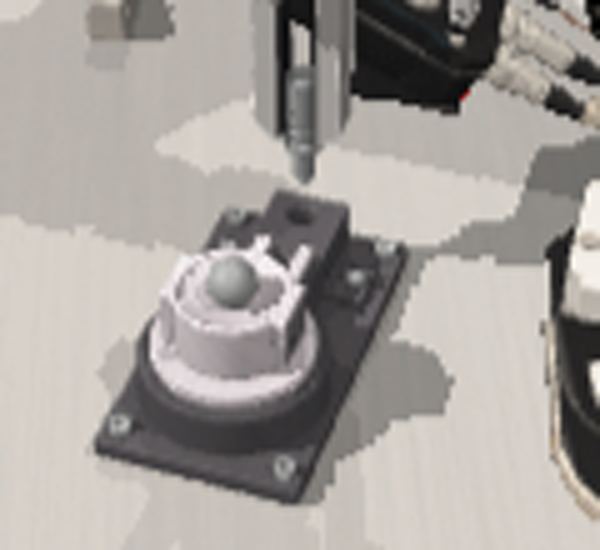

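The pin hangs clear at crop (303,130), with the open park bore just below it at (299,215). I'll lower it part-way and check the force.

{"fn": "servo_tool", "kwargs": {
  "targets": "1 0 0 0.7 0; 1 0 0 1.3 0; 1 0 0 1.8 0; 1 0 0 2.2 0; 1 0 0 2.5 0; 1 0 0 2.8 0; 1 0 0 2.8 0; 1 0 0 2.8 0"
}}

```text
time: 6.65
position: [0.4102, 0.1456, 0.0545]
orientation: [0.0, 0.825, 0.565, 0.0]
force: [0.2, 0.3, -0.1]
finger_gap: 0.0152
gripper_force: 30.0
```

{"fn": "servo_tool", "kwargs": {
  "targets": "1 0 0 0.4 0; 1 0 0 0.8 0; 1 0 0 1.1 0; 1 0 0 1.3 0; 1 0 0 1.4 0; 1 0 0 1.45 0; 1 0 0 1.5 0; 1 0 0 1.5 0; 1 0 0 1.5 0"
}}

```text
time: 7.55
position: [0.4102, 0.1456, 0.0403]
orientation: [0.0, 0.825, 0.565, 0.0]
force: [-6.9, -1.5, 16.5]
finger_gap: 0.015
gripper_force: 30.0
```

{"fn": "servo_tool", "kwargs": {
  "targets": "1 0 0 0 0; 0.5 0 0 0 0; 0.3 0 0 0 0; 0 0 0 0 0; -0.3 0 0 0 0; -0.3 0 0 0 0"
}}

```text
time: 8.15
position: [0.4102, 0.1455, 0.0394]
orientation: [-0.0, 0.825, 0.565, -0.0]
force: [0.3, -0.1, -0.4]
finger_gap: 0.0517
gripper_force: 0.0
```

{"fn": "servo_tool", "kwargs": {
  "targets": "-0.3 0 0 -2 0; -0.3 0 0 -5 0; -1 0 0 -8 0; -1 0 0 -10 0; -1 0 0 -10 0;-1 0 0 -10 0"
}}

```text
time: 8.75
position: [0.41, 0.1455, 0.139]
orientation: [-0.0, 0.825, 0.565, -0.0]
force: [-0.1, 0.2, -0.9]
finger_gap: 0.0895
gripper_force: 0.0
```

```bash
python3 - <<'E'
from h import *
to(O,.13,np.arctan2(*XD[::-1])-np.pi)
im,d=bot.get_image("side"); cv2.imwrite("pics/e.png",cv2.resize(im[200:290,270:370],(660,594),interpolation=cv2.INTER_CUBIC))
p=np.r_[O+.092*YD,0]
for z in(.032,.036,.071): 
    u=proj("side",p+[0,0,z]); print(z,(u-[270,200]+.5)*6.6-.5)
E
```

```text
t 8.75 p [0.41   0.1455 0.139 ] shift [ 9.19 -0.01  0.9 ] turn 0.003 F [-0.1  0.2 -0.9] gap 0.08946777571845137 tilt [-0. -0. -1.] j6 0.63
0.032 [335.74658609 152.3258984 ]
0.036 [335.72578285 143.62232015]
0.071 [335.53908466  65.51227048]
```

View pics/e.png

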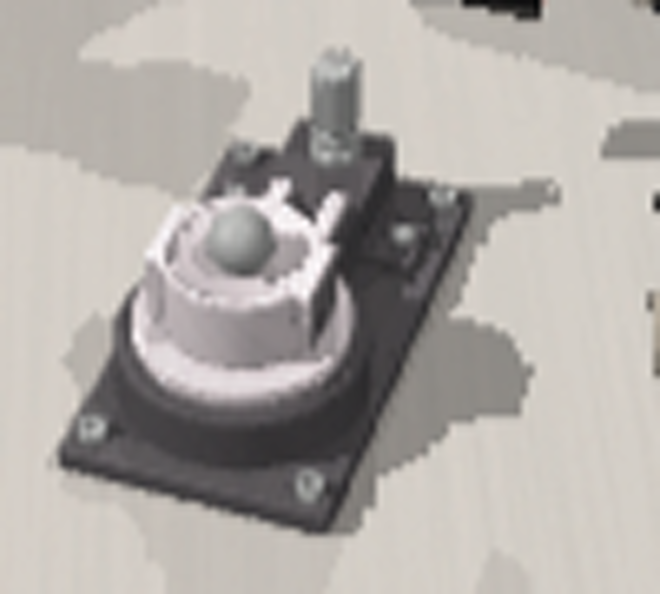

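The pin stands in the park bore with its top at about (337,62) and its collar on the block at (334,146). The dish and ball haven't moved. I'll check the seating with depth, comparing against the start.

```bash
python3 - <<'E'
from h import *
_,d1=bot.get_image("side"); d0=np.load("pics/side0.npy")
for n,d,y,zt in(("start",d0,.056,.078),("now",d1,.092,.071)):
    p=np.r_[O+y*YD,zt]; u=proj("side",p); C=cloud("side",d)
    k=(np.hypot(*(C[...,:2]-p[:2]).transpose(2,0,1))<.014)&(C[...,2]>.05)
    z=np.sort(C[...,2][k]); print(n,u,z[-12:].round(4), C[k][C[k][:,2]>zt-.004].mean(0).round(4))
    v,uu=np.where(k); print("rows",v.min(),"cols",uu[v<v.min()+4].mean())
    # block top
    b=np.r_[O+.074*YD,.032]; k=(np.hypot(*(C[...,:2]-(b[:2]+.012*XD)).transpose(2,0,1))<.006); print("block z",np.median(C[...,2][k]))
E
```

```text
start [315.20437965 216.84158373] [0.0791 0.0796 0.0796 0.0796 0.0797 0.0797 0.0799 0.08   0.08   0.08
 0.0802 0.0813] [0.4241 0.1815 0.0778]
rows 215 cols 314.64
block z 0.03280124084758018
now [320.41501283 209.50185916] [0.4463 0.4463 0.4464 0.4465 0.4465 0.4465 0.4466 0.4466 0.4466 0.4467
 0.4468 0.4468] [0.4109 0.1476 0.3048]
rows 35 cols 319.0487804878049
block z 0.28157127899439865
```

```bash
python3 - <<'E'
from h import *
_,d1=bot.get_image("side"); d0=np.load("pics/side0.npy")
for n,d,y,zt in(("start",d0,.056,.078),("now",d1,.092,.071)):
    p=np.r_[O+y*YD,zt]; C=cloud("side",d)
    k=(np.hypot(*(C[...,:2]-p[:2]).transpose(2,0,1))<.014)&(C[...,2]>.05)&(C[...,2]<.1)
    print(n,np.sort(C[...,2][k])[-15:].round(4)); v,_=np.where(k); print(v.min(),proj("side",p)[1])
    b=O+.074*YD+.012*XD; k=(np.hypot(*(C[...,:2]-b).transpose(2,0,1))<.006)&(C[...,2]<.1); print("block z",np.median(C[...,2][k]))
E
```

```text
start [0.0786 0.0789 0.079  0.0791 0.0796 0.0796 0.0796 0.0797 0.0797 0.0799
 0.08   0.08   0.08   0.0802 0.0813]
215 216.84158372617037
block z 0.03280124084758018
now [0.0725 0.0727 0.0728 0.073  0.073  0.0733 0.0734 0.0735 0.0735 0.0736
 0.0736 0.0741 0.0746 0.0747 0.0748]
208 209.50185916331017
block z 0.032630295225109796
```

Depth suggests the pin is home to within about 1 mm. I'll tap its top lightly with closed fingertips to be sure.

{"fn": "servo_tool", "kwargs": {
  "targets": "0.5 0 0 1 0; 1 0 0 3 0; 1 0 0 4.5 0; 1 0 0 5.5 0; 1 0 0 5.8 0; 1 0 0 5.8 0; 1 0 0 5.8 0; 1 0 0 6.2 0; 1 0 0 6.5 0; 1 0 0 6.5 0"
}}

```text
time: 9.9
position: [0.41, 0.1455, 0.0741]
orientation: [-0.0, 0.825, 0.565, -0.0]
force: [0.2, 0.7, -0.9]
finger_gap: 0.0171
gripper_force: 0.0
```

{"fn": "servo_tool", "kwargs": {
  "targets": "1 0 0 0.1 0; 1 0 0 0.2 0; 1 0 0 0.2 0; 1 0 0 0.2 0"
}}

```text
time: 10.3
position: [0.4102, 0.1455, 0.0725]
orientation: [0.0, 0.825, 0.565, 0.0]
force: [0.4, -0.3, 0.4]
finger_gap: -0.0
gripper_force: 0.0
```

{"fn": "servo_tool", "kwargs": {
  "targets": "1 0 0 0.07 0; 1 0 0 0.12 0; 1 0 0 0.12 0; 1 0 0 0.12 0"
}}

```text
time: 10.7
position: [0.4109, 0.1457, 0.0721]
orientation: [0.0, 0.825, 0.565, 0.001]
force: [-1.1, -1.3, 11.6]
finger_gap: 0.0006
gripper_force: 5.5
```

{"fn": "servo_tool", "kwargs": {
  "targets": "1 0 0 0.03 0; 1 0 0 0.07 0; 1 0 0 0.07 0; 1 0 0 0.07 0"
}}

```text
time: 11.1
position: [0.4113, 0.1458, 0.072]
orientation: [0.001, 0.825, 0.565, 0.001]
force: [-2.4, -1.4, 18.6]
finger_gap: 0.0001
gripper_force: 9.1
```

{"fn": "servo_tool", "kwargs": {
  "targets": "1 0 0 -1 0; 0 0 0 -3 0; -1 0 0 -6 0; -1 0 0 -8 0; -1 0 0 -8 0; -1 0 0 -8 0"
}}

```text
time: 11.7
position: [0.41, 0.1455, 0.1502]
orientation: [0.0, 0.825, 0.565, 0.0]
force: [-0.1, 0.1, -0.4]
finger_gap: 0.0372
gripper_force: 0.0
```

```bash
python3 - <<'E'
from h import *
im,d=bot.get_image("side"); C=cloud("side",d); p=O+.092*YD
cv2.imwrite("pics/f.png",cv2.resize(im[200:245,290:345],(660,540),interpolation=cv2.INTER_CUBIC))
k=(np.hypot(*(C[...,:2]-p).transpose(2,0,1))<.014)&(C[...,2]<.1)
P=C[k]; print("top z",np.sort(P[:,2])[-15:].round(4))
for a in np.arange(.036,.076,.005):
    q=P[(P[:,2]>a)&(P[:,2]<a+.005)]; print(round(a,3),len(q),"bx,by",((q[:,:2].mean(0)-O)@np.c_[XD,YD]*1e3).round(1))
to(O,.13,np.arctan2(*XD[::-1])-np.pi)
E
```

```text
top z [0.0723 0.0723 0.0724 0.0724 0.0726 0.0726 0.0728 0.0729 0.0731 0.0733
 0.0733 0.0735 0.0736 0.0739 0.0742]
0.036 17 bx,by [ 1.1 86.2]
0.041 11 bx,by [ 0.8 85.8]
0.046 10 bx,by [ 0.9 86.8]
0.051 15 bx,by [ 1.9 86. ]
0.056 12 bx,by [ 2.3 87.4]
0.061 13 bx,by [ 2.1 86. ]
0.066 13 bx,by [ 2.2 86.8]
0.071 25 bx,by [ 0.2 89.9]
t 11.75 p [0.4098 0.1454 0.1497] shift [9.21 0.02 1.97] turn 0.003 F [-0.1  0.1 -0.2] gap 0.040916390134241955 tilt [-7.e-04 -9.e-04 -1.e+00] j6 0.63
```

View pics/f.png

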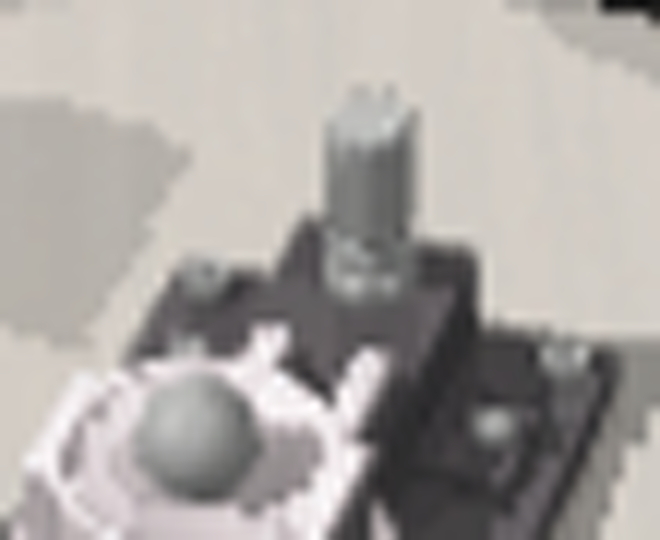

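The close-up shows the pin (top about (370,115), collar (365,265)) leaning slightly, roughly 2–3° toward base +x. It may be sitting about 1 mm high. I'll regrip it, shift it the way the contact force pointed and reseat it.

{"fn": "servo_tool", "kwargs": {
  "targets": "-1 0 0 0 0; -0.5 0 0 3 0; -0.3 0 0 6.5 0; -0.3 0 0 9.5 0; -0.3 0 0 10.8 0; 0.2 0 0 10.8 0; 0.6 0 0 10.8 0; 1 0 0 10.8 0; 1 0 0 10.8 0; 1 0 0 10.8 0; 1 0 0 10.8 0; 1 0 0 10.8 0"
}}

```text
time: 12.95
position: [0.4104, 0.1456, 0.0429]
orientation: [0.0, 0.825, 0.565, 0.0]
force: [-0.4, -0.2, 2.9]
finger_gap: 0.0151
gripper_force: 30.0
```

{"fn": "servo_tool", "kwargs": {
  "targets": "1 0 0 0 0; 1 0 0 0 0; 1 0 0 0 0"
}}

```text
time: 13.25
position: [0.4104, 0.1456, 0.0428]
orientation: [0.0, 0.825, 0.565, 0.0]
force: [0.1, -0.4, 5.8]
finger_gap: 0.0155
gripper_force: 30.0
```

```bash
python3 - <<'E'
from h import *
s,M=st(); print(s["time"],s["position"].round(4),"tool F",(M.T@s["force"]).round(1),"T",(M.T@s["torque"]).round(2),s["finger_gap"],s["gripper_force"])
E
```

```text
13.25 [0.4104 0.1456 0.0428] tool F [-0.3  0.3 -5.8] T [ 0.18 -0.27  0.05] 0.015492668430810895 30.000458657741547
```

{"fn": "servo_tool", "kwargs": {
  "targets": "1 0 0 -0.3 0; 1 0 0 -0.5 0; 1 -0.03 -0.08 -0.5 0; 1 -0.03 -0.08 -0.5 0; 1 -0.03 -0.08 -0.5 0"
}}

```text
time: 13.75
position: [0.4097, 0.1456, 0.0477]
orientation: [0.0, 0.825, 0.565, 0.0]
force: [2.9, -0.3, 1.4]
finger_gap: 0.0154
gripper_force: 30.0
```

{"fn": "servo_tool", "kwargs": {
  "targets": "1 0 0 0.3 0; 1 0 0 0.5 0; 1 0 0 0.6 0; 1 0 0 0.65 0; 1 0 0 0.65 0; 1 0 0 0.65 0"
}}

```text
time: 14.35
position: [0.4099, 0.1458, 0.0426]
orientation: [0.0, 0.825, 0.565, 0.001]
force: [-7.3, -3.7, 30.6]
finger_gap: 0.0154
gripper_force: 30.0
```

```bash
python3 - <<'E'
from h import *
s,M=st(); print(s["time"],s["position"].round(4),"tool F",(M.T@s["force"]).round(1),"T",(M.T@s["torque"]).round(2),s["finger_gap"],s["gripper_force"])
E
```

```text
14.35 [0.4099 0.1458 0.0426] tool F [ -6.1  -5.4 -30.7] T [ 1.17 -1.19  0.01] 0.015415676438228257 30.04475176334381
```

{"fn": "servo_tool", "kwargs": {
  "targets": "1 0.05 0.05 -0.1 0; 1 0.05 0.05 -0.14 0; 0.6 0.05 0.05 -0.14 0; 0.5 0.05 0.05 -0.14 0; 0.2 0.05 0.05 -0.14 0; -0.2 0.05 0.05 -0.14 0; -0.3 0.05 0.05 -3 0; -0.3 0.05 0.05 -7 0; -1 0.05 0.05 -10 0; -1 0.05 0.05 -11 0; -1 0.05 0.05 -11 0"
}}

```text
time: 15.45
position: [0.4103, 0.146, 0.1516]
orientation: [0.0, 0.825, 0.565, 0.001]
force: [-0.8, 0.7, -0.5]
finger_gap: 0.0762
gripper_force: 0.0
```

```bash
python3 - <<'E'
from h import *
im,d=bot.get_image("side"); p=O+.092*YD
C=np.median([cloud("side",bot.get_image("side")[1]) for _ in range(7)],0)
k=(np.hypot(*(C[...,:2]-p).transpose(2,0,1))<.014)&(C[...,2]<.1)
P=C[k]; print("top z",np.sort(P[:,2])[-15:].round(4))
for a in np.arange(.036,.076,.005):
    q=P[(P[:,2]>a)&(P[:,2]<a+.005)]; print(round(a,3),len(q),"bx,by",((q[:,:2].mean(0)-O)@np.c_[XD,YD]*1e3).round(1))
b=O+.074*YD+.012*XD; k=(np.hypot(*(C[...,:2]-b).transpose(2,0,1))<.006)&(C[...,2]<.1); print("block z",np.median(C[...,2][k]))
cv2.imwrite("pics/g.png",cv2.resize(im[200:245,290:345],(660,540),interpolation=cv2.INTER_CUBIC))
to(O,.041,np.arctan2(*XD[::-1])-np.pi)
E
```

```text
top z [0.0727 0.0728 0.0728 0.0728 0.0728 0.073  0.073  0.0731 0.0731 0.0732
 0.0733 0.0734 0.0735 0.0738 0.0752]
0.036 16 bx,by [ 2.3 86.9]
0.041 14 bx,by [ 2.7 86.2]
0.046 8 bx,by [ 1.9 86.7]
0.051 14 bx,by [ 1.4 86.3]
0.056 13 bx,by [ 2.4 86.7]
0.061 15 bx,by [ 2.2 86.7]
0.066 15 bx,by [ 2.3 87. ]
0.071 23 bx,by [ 0.6 90.1]
block z 0.0326452224508571
t 15.85 p [0.4098 0.1458 0.1504] shift [ 9.18  0.04 10.93] turn 0.003 F [-0.   0.7  0.7] gap 0.09404501756040794 tilt [-7.e-04 -1.e-03 -1.e+00] j6 0.63
```

View pics/g.png

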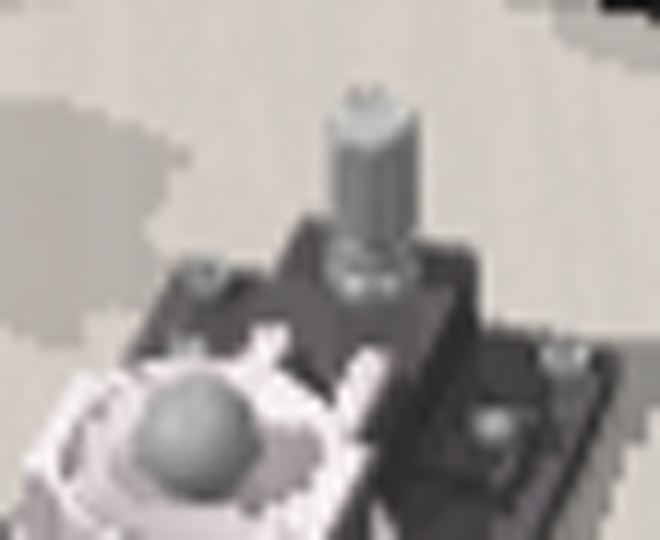

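The pin is now upright, with its collar (365,270) flat on the block. It didn't budge under 30 N, so it is home. Next is the dish.

{"fn": "servo_tool", "kwargs": {
  "targets": "-1 3 0 0 0; -1 6.5 0 0 0; -1 9.2 0 1 0; -1 9.2 0 4 0; -1 9.2 0 7 0; -1 9.2 0 9.5 0; -1 9.2 0 10.5 0; -1 9.2 0 10.8 0; -1 9.2 0 10.8 0; -1 9.2 0 10.8 0"
}}

```text
time: 16.85
position: [0.4438, 0.2319, 0.0442]
orientation: [0.0, 0.825, 0.565, 0.001]
force: [-1.1, -0.7, 0.0]
finger_gap: 0.0937
gripper_force: 0.0
```

{"fn": "servo_tool", "kwargs": {
  "targets": "-0.5 0 0 0 0; -0.35 0 0 0 0; -0.3 0 0 0 0; -0.27 0 0 0 0; -0.24 0 0 0 0; -0.21 0 0 0 0; -0.18 0 0 0 0; -0.15 0 0 0 0; -0.1 0 0 0 0; 0 0 0 0 0"
}}

```text
time: 17.85
position: [0.4434, 0.2316, 0.0431]
orientation: [0.0, 0.825, 0.565, 0.0]
force: [2.9, -0.2, -0.3]
finger_gap: 0.0559
gripper_force: 30.0
```

```bash
cat >> h.py <<'E'
def f():
    s,M=st(); print(round(s["time"],2),s["position"].round(4),"tool F",(M.T@s["force"]).round(1),"T",(M.T@s["torque"]).round(2),s["finger_gap"],s["gripper_force"],"j6",s["joint_positions"][5])
E
python3 -c "
from h import *
f(); to(O,.042,np.arctan2(*XD[::-1])-np.pi)"
```

```text
17.85 [0.4434 0.2316 0.0431] tool F [0.9 2.8 0.3] T [-0.49  0.01 -0.03] 0.055896487477733646 29.97752845287323 j6 0.7782454190753083
t 17.85 p [0.4434 0.2316 0.0431] shift [-0.05 -0.    0.11] turn 0.003 F [ 2.9 -0.2 -0.3] gap 0.055896487477733646 tilt [ 2.e-04  3.e-04 -1.e+00] j6 0.78
```

{"fn": "servo_tool", "kwargs": {
  "targets": "1 0 0 0 -0.01; 1 0 0 0 -0.03; 1 0 0 0 -0.06; 1 0 0 0 -0.1; 1 0 0 0 -0.14; 1 0 0 0 -0.18; 1 0 0 0 -0.21; 1 0 0 0 -0.23; 1 0 0 0 -0.24; 1 0 0 0 -0.24"
}}

```text
time: 18.85
position: [0.4432, 0.2316, 0.0431]
orientation: [0.0, 0.751, 0.66, -0.0]
force: [-1.7, -0.2, 3.0]
finger_gap: 0.0558
gripper_force: 30.0
```

```bash
python3 -c "
from h import *
f(); to(O,.042,np.arctan2(*XD[::-1])-np.pi/2)"
```

```text
18.85 [0.4432 0.2316 0.0431] tool F [-0.4 -1.6 -3. ] T [ 0.14 -0.08 -0.06] 0.055774636097025015 29.97452348470688 j6 0.5378946744606041
t 18.85 p [0.4432 0.2316 0.0431] shift [-0.03  0.01  0.11] turn -1.328 F [-1.7 -0.2  3. ] gap 0.055774636097025015 tilt [-3.e-04 -2.e-04 -1.e+00] j6 0.54
```

Turning freely. I'll continue for the remaining 1.33 rad.

{"fn": "servo_tool", "kwargs": {
  "targets": "1 0 0 0 -0.02; 1 0 0 0 -0.05; 1 0 0 0 -0.1; 1 0 0 0 -0.16; 1 0 0 0 -0.22; 1 0 0 0 -0.28; 1 0 0 0 -0.34; 1 0 0 0 -0.4; 1 0 0 0 -0.46; 1 0 0 0 -0.52; 1 0 0 0 -0.58; 1 0 0 0 -0.64"
}}

```text
time: 20.05
position: [0.4433, 0.2316, 0.0431]
orientation: [0.0, 0.504, 0.864, 0.0]
force: [-0.7, -0.3, 3.9]
finger_gap: 0.056
gripper_force: 30.0
```

{"fn": "servo_tool", "kwargs": {
  "targets": "1 0 0 0 -0.06; 1 0 0 0 -0.12; 1 0 0 0 -0.18; 1 0 0 0 -0.24; 1 0 0 0 -0.3; 1 0 0 0 -0.36; 1 0 0 0 -0.42; 1 0 0 0 -0.48; 1 0 0 0 -0.54; 1 0 0 0 -0.6; 1 0 0 0 -0.64; 1 0 0 0 -0.66"
}}

```text
time: 21.25
position: [0.4435, 0.2315, 0.0431]
orientation: [0.0, 0.198, 0.98, 0.0]
force: [1.5, -1.6, 3.3]
finger_gap: 0.0559
gripper_force: 30.0
```

{"fn": "servo_tool", "kwargs": {
  "targets": "1 0 0 0 -0.02; 1 0 0 0 -0.03; 1 0 0 0 -0.03; 1 0 0 0 -0.03; 1 0 0 0 -0.03"
}}

```text
time: 21.75
position: [0.4434, 0.2315, 0.0431]
orientation: [0.0, 0.184, 0.983, -0.0]
force: [3.8, -2.6, 3.5]
finger_gap: 0.056
gripper_force: 30.0
```

```bash
python3 - <<'E'
from h import *
f(); to(O,.042,np.arctan2(*XD[::-1])-np.pi/2)
t,_=bot.get_image("top"); s,_=bot.get_image("side")
a=cv2.resize(t[175:245,250:340],(400,400),interpolation=cv2.INTER_CUBIC); b=cv2.resize(s[190:290,265:365],(400,400),interpolation=cv2.INTER_CUBIC)
cv2.imwrite("pics/i.png",np.hstack([a,b]))
E
```

```text
21.75 [0.4434 0.2315 0.0431] tool F [-4.5 -1.  -3.5] T [ 0.29 -0.91  0.05] 0.05597631879663692 29.98377352952957 j6 -0.7914928719674356
t 21.75 p [0.4434 0.2315 0.0431] shift [ 0.01 -0.04  0.11] turn 0.002 F [ 3.8 -2.6  3.5] gap 0.05597631879663692 tilt [-4.e-04  0.e+00 -1.e+00] j6 -0.79
```

View pics/i.png

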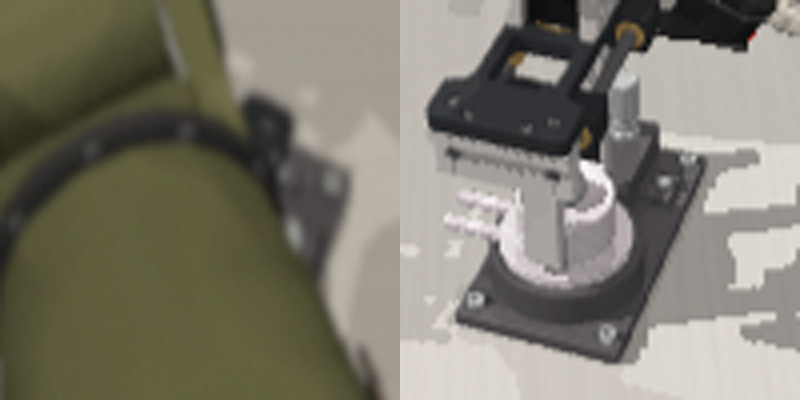

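The side view (right half) shows the dish turned a quarter turn. Its fork points left at (470,215) and is clear of the parked pin at (622,100). I'll ease off the small side load and lift gently.

{"fn": "servo_tool", "kwargs": {
  "targets": "1 -0.02 0 0 0; 1 -0.03 0 -0.1 0; 1 -0.03 0 -0.25 0; 1 -0.03 0 -0.45 0; 1 -0.03 0 -0.65 0; 1 -0.03 0 -0.85 0; 1 -0.03 0 -0.95 0; 1 -0.03 0 -1 0; 1 -0.03 0 -1 0"
}}

```text
time: 22.75
position: [0.4435, 0.2315, 0.0531]
orientation: [-0.0, 0.184, 0.983, -0.0]
force: [-0.4, -1.1, -2.1]
finger_gap: 0.0556
gripper_force: 30.0
```

```bash
python3 -c "
from h import *
f()"
```

```text
22.75 [0.4435 0.2315 0.0531] tool F [-0.  -1.1  2.1] T [0.2  0.02 0.  ] 0.055610314272515456 29.978352785110474 j6 -0.7921375138582305
```

Only the dish's weight is showing, with no snagging. I'll continue up.

{"fn": "servo_tool", "kwargs": {
  "targets": "1 0 0 -0.1 0; 1 0 0 -0.3 0; 1 0 0 -0.6 0; 1 0 0 -1 0; 1 0 0 -1.5 0; 1 0 0 -2 0; 1 0 0 -2.5 0; 1 0 0 -3 0; 1 0 0 -3.5 0; 1 0 0 -4 0; 1 0 0 -4.5 0; 1 0 0 -5 0"
}}

```text
time: 23.95
position: [0.4435, 0.2315, 0.1035]
orientation: [-0.0, 0.184, 0.983, 0.0]
force: [0.1, -0.2, -3.2]
finger_gap: 0.0557
gripper_force: 30.0
```

{"fn": "servo_tool", "kwargs": {
  "targets": "1 0 0 -0.5 0; 1 0 0 -1 0; 1 0 0 -1.5 0; 1 0 0 -2 0; 1 0 0 -2.5 0; 1 0 0 -3 0; 1 0 0 -3.5 0; 1 0 0 -4 0; 1 0 0 -4.5 0; 1 0 0 -4.9 0; 1 0 0 -5.2 0; 1 0 0 -5.4 0"
}}

```text
time: 25.15
position: [0.4436, 0.2315, 0.1573]
orientation: [0.0, 0.184, 0.983, 0.0]
force: [0.8, -0.2, -3.1]
finger_gap: 0.0558
gripper_force: 30.0
```

{"fn": "servo_tool", "kwargs": {
  "targets": "1 0 0 -0.1 0; 1 0 0 -0.1 0; 1 0 0 -0.1 0; 1 0 0 -0.1 0; 1 0 0 -0.1 0; 1 0 0 -0.1 0; 1 0 0 -0.1 0; 1 0 0 -0.1 0; 1 0 0 -0.1 0; 1 0 0 -0.1 0"
}}

```text
time: 26.15
position: [0.4435, 0.2315, 0.158]
orientation: [0.0, 0.184, 0.983, 0.0]
force: [-0.5, -0.1, -2.4]
finger_gap: 0.0555
gripper_force: 30.0
```

```bash
python3 - <<'E'
from h import *
f()
s,_=bot.get_image("side")
cv2.imwrite("pics/j.png",cv2.resize(s[130:290,230:390],(600,600),interpolation=cv2.INTER_CUBIC))
E
```

```text
26.15 [0.4435 0.2315 0.158 ] tool F [ 0.5 -0.3  2.4] T [ 0.03  0.01 -0.04] 0.055522118359624666 29.978353679180145 j6 -0.7921583970340229
```

View pics/j.png

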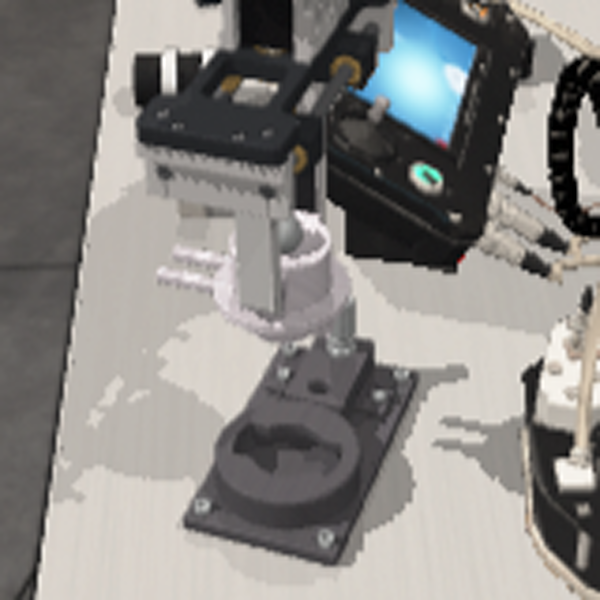

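The dish is up over the empty socket. Part of the ball is visible at (288,235) beside the finger, and the pin is still parked at (342,330). Next I'll check level and ball centring numerically.

```bash
python3 - <<'E'
from h import *
s,M=st(); p=s["position"]; up=p[2]-.0431
im,_=bot.get_image("side"); C=np.median([cloud("side",bot.get_image("side")[1]) for _ in range(9)],0)
c=np.r_[O+[.0002,.0003],.071+up]; u=proj("side",c); print("expected ball crop px",((u-[230,130]+.5)*3.75-.5).round(0))
L=(C-[*c[:2],0]); r=np.hypot(L[...,0],L[...,1])
k=(r>.030)&(r<.0345)&(abs(C[...,2]-.038-up)<.006); P=L[k]
A=np.c_[P[:,:2],np.ones(len(P))]; w,res,_,_=np.linalg.lstsq(A,P[:,2],rcond=None)
e=P[:,2]-A@w; print(k.sum(),"tilt deg",np.degrees(w[:2]).round(2),"z",w[2],"exp",.038+up,"rms",e.std(), "span",np.ptp(P[:,:2],axis=0))
# ball sphere fit
B=C[(np.linalg.norm(C-c,axis=-1)<.0135)&(C[...,2]>c[2]-.002)]
from scipy.optimize import least_squares
o=least_squares(lambda x:np.linalg.norm(B-x,axis=1)-.011,c,loss="soft_l1",f_scale=.001); print(len(B),"ball-off mm",((o.x-c)*1e3).round(1),o.cost)
E
```

```text
expected ball crop px [283. 232.]
105 tilt deg [0.17 0.24] z 0.1538124205016756 exp 0.15296046679173267 rms 0.0008358892813787564 span [0.0670431  0.05245571]
45 ball-off mm [1.  0.6 0.8] 2.3113633160877335e-06
```

The dish is level to within 0.3°, the ball is within about 1 mm of the middle and everything is still. I'm handing in.

```bash
python3 -c "
from cell import bot
print(bot.job_done())"
```

```text
the job is handed in; nothing more can be done
None
```

I've handed the job in: the pin is parked upright in the park bore and took a 30 N push without moving. The dish was turned a quarter turn and is held level and still 11.5 cm above its seat, with the ball about 1 mm from the middle; the hand-in gave no verdict.

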